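# Knock a stuck cherry block out of the studio cabinet

### The job

The cherry block with the vermilion (red) edges has stuck in its slot in the little paulownia cabinet: slide the cedar door fully open by its pull, take the push stick from its mat and press that block out from behind through the hole in the back of its slot, until it stands out about 40 mm beyond the cabinet's front edge (30 to 50 mm will do) and still stands in its slot. Then draw the stick out and lay it back flat with its handle on the mat. Leave the other two blocks and everything else on the table undisturbed.

Things in the scene. Friction and masses are not known exactly. Their poses are not given: they have to be found in the camera images.
- cabinet: Pale paulownia cabinet, fixed, 250 wide (y) x 130 mm high; back face at x = +65, front edge at x = -90 mm. Origin on the table at mid-width; its -x points out of the front, z up. Closed for y < 0. For y > 0 three slots at y = 22, 62, 102 mm, 30 mm wide, each with a block, seen through slits in the roof. Spring shoes make them tight: a block needs 5 to 12 N and stays where left.
- front_edge (a point): Point on the cabinet's front edge (x = -90 mm from its origin), 12 mm above the table at the level of the slots' floor, in the middle of the three slots. Axes as the cabinet. Blocks start with their front end about 29 mm behind this edge, behind the door; their length runs along the cabinet's x.
- hole0 (a point): Centre of the round hole, 26 mm across, on the outer face of the back, behind the slot at cabinet y = 22 mm; 64 mm above the table. The back wall is 8 mm thick, the block's rear end 2 mm behind it. Axes as the cabinet.
- hole1 (a point): The same for the slot at cabinet y = 62 mm.
- hole2 (a point): The same for the slot at cabinet y = 102 mm.
- door (a joint): Cedar door in front of the three slots, 122 wide, 103 high, 10 mm thick, its front face at cabinet x = -83 mm. In m: 0 fully shut, grows as the door slides along the cabinet's own -y, 0.126 fully open at its stop. It starts 12 to 30 mm open, drags with about 2 N and stays where it is left.
- door_pull (a point): Point at the middle of the yellow boxwood pull that stands out of the door: an upright bar 14 wide (cabinet y), reaching from the door face to 46 mm in front of it (cabinet x), 60 mm high; its top is 114 mm above the table, this point is at that top (same height), midway along its 46 mm reach. Moves with the door. Axes as the cabinet.
- red_block_center (a point): Centre of the stuck cherry block, reddish brown with vermilion top edge and ends: 116 long (x) x 26 thick (y) x 90 mm high (z), 0.22 kg; axes like the cabinet's. It is in any one of the three slots.
- blue_block_center (a point): Centre of a pale block with indigo edges, same size, in another slot.
- white_block_center (a point): Centre of a pale block with ivory edges, same size, in another slot.
- stick_grip (a point): Centre of the push stick's handle, a brown wooden block 64 long (x) x 24 wide (y) x 36 mm high (z). From its +x end a pale round rod 12 mm across runs on along x at half height. Whole stick about 182 mm long, 0.12 kg. It starts lying flat on the mat.
- stick_tip (a point): Round end of the rod, 150 mm in front (+x) of the handle's centre, on the rod's axis. Axes as the stick.
- mat: Grey-green mat, fixed, 240 (x) x 85 (y) x 3 mm thick; origin centre of its underside. The stick starts along its x, handle about 60 mm towards -x of the middle, rod towards +x.
- carved_center (a point): Centre of the half-carved cherry block lying flat, 130 x 190 x 24 mm, bystander.
- rest_center (a point): Centre of the round celadon brush rest, 66 mm across, 24 mm high, behind the cabinet's holes, bystander.
- whetstone_center (a point): Centre of the dark grey whetstone, 60 x 160 x 26 mm, behind the cabinet, bystander.
- cup_center (a point): Centre of the bamboo cup, 66 mm across, 95 mm high, with brushes to 210 mm, bystander.
- baren_center (a point): Centre of the round printing pad, 128 mm across, 11 mm high, bystander.
- mallet_center (a point): The wooden mallet near its middle, about 185 mm long, 50 mm high, bystander.
Mind the look-alikes: they are no part of the job. What is shaped like the part that bears red_block_center but green is not meant. What is shaped like the part that bears stick_grip but orange is not meant.

How it is judged:
By the outcome, as a careful person would: the job done as asked, in the order asked, and still so for the second after the job is handed in, with the robot touching nothing.
It also fails if it takes over 64 s, if anything falls off the work surface, if the arm or the gripper's body presses on something with over 40 N, if the wrist force passes 120 N, or if a joint passes its speed limit or range.

### The arm

A 6-joint arm with a two-finger parallel gripper is mounted at the origin on the work surface. World frame = base frame: x ahead of the robot, y to its left, z up, the work surface at z = 0. Lengths are in m, angles in rad, forces in N, time in s.
With the tool pointing down it reaches from about 0.275 to 0.85 m from the base axis. Payload 5.2 kg.
Tool frame: the origin (TCP) lies at the very end of the fingers, on their centre line; the grasp point (between the pads) lies 19 mm behind it; z points along the fingers, x is the direction in which the jaws open and shut, and the axes are right-handed (so a half turn about z gives the same grasp; the last joint's range is limited). The gripper opens to 85 mm and grips with 20 to 120 N. Pads are 22 mm wide; open, the fingers measure 114 mm over their backs; the gripper's body (76 mm by 85 mm) begins 54 mm behind the grasp point. The pads swing forward as they close: fully open they stand 13 mm farther back than shut.
Start: joints at [-1.345, 0.259, 1.535, -0, 1.348, -0.203], TCP at [0.229, -0.5, 0.231] pointing down, gripper open.
Joint ranges: [-3.14, 3.14], [-0.91, 2.08], [0.19, 2.58], [-1.22, 4.36], [0.22, 2.71], [-3.12, 3.12]. Speed limits (rad/s): [2.57, 2.57, 3.14, 3.14, 3.14, 3.14].

### API

Orientations are given as [roll, pitch, yaw] about the fixed x, y, z axes, in that order (R = Rz(yaw) Ry(pitch) Rx(roll)).
In Python, from bench import get_state, capture, job_done, recognise gives the robot as it stands. The module is installed in compiled form; this text tells all that it offers.
- The arm moves only by the tool jog_arm, never from a script. Its argument "steps" is a list of rows, each a list of 7 numbers: the turn, a rotation vector about the tool's x, y, z in degrees, then the shift along the tool's x, y, z in mm, then the finger opening in mm, from 0 to 85.4. In form: [[ax, ay, az, tx, ty, tz, gripper], ...]. A call has 1 to 8 rows; each row shifts and turns the commanded pose from where the row before left it, along the tool's axes as they then stand; what a row does not reach is not made up. A row lasts 1/10 s, in which the tool goes at most 50 mm and 8.59 degrees, less where a joint would pass 70% of its speed; a pose out of reach is approached as far as the arm can. A call with a gripper value outside its range is refused whole. The fingers move at their own pace and stop on an object; "newtons" is the grip in N (left out, the last holds). Time passes only in rows, so rows that do not move let the fingers close. It gives the time, the measured TCP pose, the force and the opening at its end, in the units of the state.
- get_state(): the state, without advancing time (a new reading comes with each control period).
- capture(name): name is "scene" or "top"; returns a dict with "pixels" (480x640x3 uint8, red, green, blue), "fx", "fy", "cx", "cy" (pixels), "distortion" ([k1, k2, p1, p2, k3] as OpenCV has them; the pictures are not rectified), "extrinsics" (4x4, takes a point from camera to world coordinates). Camera axes: x right, y up, looking along -z (the intrinsics and any distortion apply to the point x, -y, -z); pixel columns grow to the right and rows downward; lengths in m; the calibration is good to about 2 mm. A picture is of the moment at which its call begins. There is no depth.
- job_done(): hands the job in, once; it reports no verdict.
Trained networks look in a picture, given as the dict that the camera call returned (one of the last four; its "shot" number tells which), for a name from the list of things; names that differ only in an ending like _2 or _b are one class to them, and where a whole thing is asked for, a point or a joint stands for the part that bears it (a point fixed in the world has none). Each returns a list of dicts, best first, with "score" (0 to 1); they miss things now and then, are a little off and sometimes report something else, mostly with a low value. They report only what shows in the picture. A call takes as long as a camera call. They do not tell look-alikes from the thing itself.
- recognise(picture, label): "uv" ([column, row] in pixels, amid what is visible of it).
The state is a dict: "t": time; "joints": joint angles; "qvel": joint speeds; "joint_torque": joint torques, N m; "eef_pos": TCP position; "eef_rot": TCP orientation; "ft_force": force on the tool from outside, world axes, zero at the start; "torque": the same for the moment, N m; "width": finger opening in m.
Only numpy, scipy, OpenCV 4.12 (cv2) and the standard library are available. Lean on these libraries where they do the work, as an engineer would, in place of code of your own. Each camera call takes 0.05 s, during which the arm holds its last target. There are 200 camera calls.

## Working session

There is one attempt and no reset: what is moved stays moved. The work goes in short steps, Python scripts to look and compute and a tool call to move; the robot and the scene stay as the last step left them, time stands still between calls to the robot, and variables do not carry over. Pictures are saved under pics/ and viewed, about 8 in all and at most 12, crops included, and the job is handed in when it is done.

Besides the shell and the picture viewer there is one more tool, called after "Emit:" as name(argument=value, ...) on one line, values as JSON. jog_arm: Moves the arm, as the interface text tells. Its arguments: {"type":"object","properties":{"steps":{"type":"array"},"newtons":{"type":"number"}},"required":["steps"]}

```bash
mkdir -p pics
cat > h.py <<'E'
import numpy as np, cv2, json
from bench import get_state, capture, job_done, recognise
def K(p): return np.array([[p['fx'],0,p['cx']],[0,p['fy'],p['cy']],[0,0,1.]])
def ray(p,uv):
    q=cv2.undistortPoints(np.array([[uv]],float),K(p),np.array(p['distortion'],float))[0,0]
    E=np.array(p['extrinsics']); d=E[:3,:3]@np.array([q[0],-q[1],-1.]); return E[:3,3],d
def atz(p,uv,z):
    o,d=ray(p,uv); return (o+d*(z-o[2])/d[2])[:3]
def proj(p,P):
    E=np.array(p['extrinsics']); c=(np.atleast_2d(P)-E[:3,3])@E[:3,:3]
    c=c*[1,-1,-1]; return cv2.projectPoints(c,np.zeros(3),np.zeros(3),K(p),np.array(p['distortion'],float))[0][:,0]
def save(p,n): cv2.imwrite('pics/'+n,np.ascontiguousarray(p['pixels'][:,:,::-1]))
E
python3 - <<'E'
from h import *
print(get_state())
Z=dict(cabinet=.13,door_pull=.114,red_block_center=.1,blue_block_center=.1,white_block_center=.1,stick_grip=.03,stick_tip=.021,mat=.003,carved_center=.024,rest_center=.024,whetstone_center=.026,cup_center=.095,baren_center=.011,mallet_center=.04,hole0=.064,hole1=.064,hole2=.064)
for n in ('top','scene'):
    p=capture(n); save(p,n+'0.png'); print(n,np.round(p['extrinsics'],3).tolist(),p['fx'])
    for k,z in Z.items():
        print(k,[(round(r['score'],2),np.round(r['uv']).tolist(),np.round(atz(p,r['uv'],z)[:2],3).tolist()) for r in recognise(p,k)[:3]])
E
```

```text
{'t': 0.0, 'joints': array([-1.34483036e+00,  2.59364972e-01,  1.53611611e+00,  2.36306314e-06,
        1.34801244e+00, -2.02805578e-01]), 'qvel': array([ 1.39056729e-03,  5.64530457e-04, -2.32821956e-04, -5.18953718e-05,
       -6.29169124e-04, -1.21840744e-03]), 'joint_torque': array([ 5.88645016e-04, -4.46029258e+01, -2.90572393e+01, -2.95039172e-04,
        1.17398874e-02,  7.80359926e-06]), 'eef_pos': array([ 0.22855874, -0.49965898,  0.23044963]), 'eef_rot': array([-3.14120753e+00,  1.86144491e-03, -1.14202495e+00]), 'ft_force': array([0.74169459, 0.15829197, 0.28469685]), 'torque': array([-0.00287034,  0.00354277,  0.00300868]), 'width': 0.08545039890472708}
top [[-0.01, 0.999, -0.045, 0.422], [-1.0, -0.01, 0.012, -0.075], [0.012, 0.045, 0.999, 1.428], [0.0, 0.0, 0.0, 1.0]] 479.20752613144305
cabinet [(0.95, [348.0, 201.0], [0.582, -0.161])]
door_pull [(0.53, [380.0, 218.0], [0.537, -0.247])]
red_block_center [(0.9, [360.0, 289.0], [0.341, -0.192]), (0.9, [270.0, 286.0], [0.351, 0.056]), (0.56, [340.0, 212.0], [0.556, -0.139])]
blue_block_center [(0.64, [340.0, 242.0], [0.47, 
[... 1508 characters left out ...]
, 0.448])]
stick_tip [(0.82, [423.0, 353.0], [0.461, 0.349]), (0.7, [513.0, 324.0], [0.198, 0.436]), (0.6, [282.0, 243.0], [0.547, -0.19])]
mat [(0.82, [404.0, 367.0], [0.52, 0.345]), (0.58, [279.0, 243.0], [0.546, -0.209])]
carved_center [(0.7, [218.0, 212.0], [0.643, -0.432])]
rest_center [(0.81, [328.0, 274.0], [0.504, -0.003])]
whetstone_center [(0.67, [288.0, 293.0], [0.638, -0.012])]
cup_center [(0.78, [233.0, 278.0], [0.761, -0.095])]
baren_center [(0.82, [279.0, 186.0], [0.398, -0.442])]
mallet_center [(0.71, [230.0, 167.0], [0.501, -0.608])]
hole0 [(0.56, [281.0, 246.0], [0.574, -0.147])]
hole1 [(0.56, [281.0, 246.0], [0.574, -0.147])]
hole2 [(0.56, [281.0, 246.0], [0.574, -0.147])]
```

View pics/top0.png

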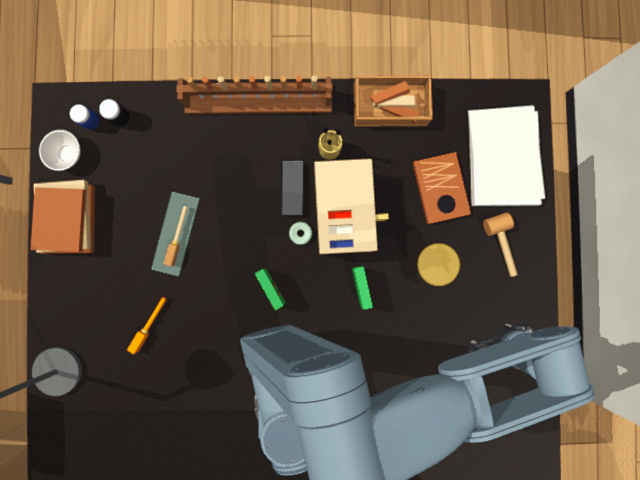

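View pics/scene0.png

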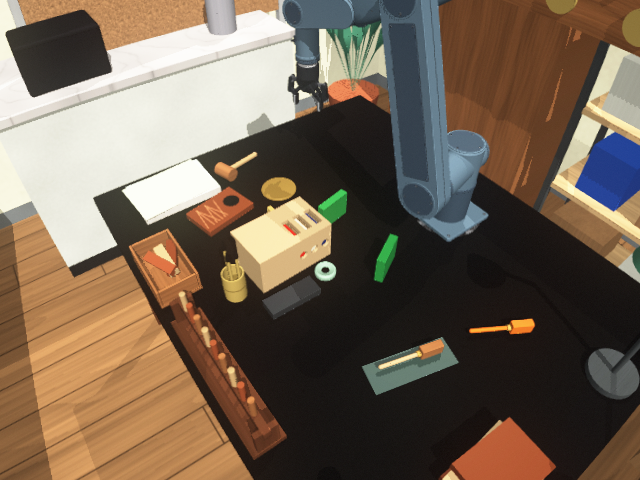

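The scene shows the cabinet with its back facing world +y, at about (348,205) in the top picture. The slots, counted from mid-width, hold red (340,214), white (341,229) and blue (341,243). The brown stick is on the mat (172,250); the orange one (147,325) and the two green blocks (270,288), (362,288) are look-alikes. I'll confirm that in an enlarged crop and refine the poses.

Run:
```python
from h import *
p=capture('top'); im=np.ascontiguousarray(p['pixels'][:,:,::-1])
a=cv2.resize(im[145:265,290:400],None,fx=4.5,fy=4.5,interpolation=cv2.INTER_CUBIC)
b=cv2.resize(im[185:285,145:205],None,fx=4.5,fy=4.5,interpolation=cv2.INTER_CUBIC)
c=np.zeros((540,a.shape[1]+b.shape[1],3),np.uint8); c[:a.shape[0],:a.shape[1]]=a; c[:b.shape[0],a.shape[1]:]=b
cv2.imwrite('pics/crop1.png',c)
hsv=cv2.cvtColor(im,cv2.COLOR_BGR2HSV)
def rect(mask,z,box):
    m=np.zeros(mask.shape,np.uint8); u0,v0,u1,v1=box; m[v0:v1,u0:u1]=mask[v0:v1,u0:u1]
    cs=cv2.findContours(m.astype(np.uint8),cv2.RETR_EXTERNAL,cv2.CHAIN_APPROX_NONE)[0]; k=max(cs,key=cv2.contourArea)
    P=np.array([atz(p,q[0],z)[:2] for q in k])*1000
    r=cv2.minAreaRect(P.astype(np.float32)); return np.round(r[0],1),np.round(r[1],1),round(r[2],2),np.round(cv2.boxPoints(r)).tolist()
H,S,V=[hsv[...,i].astype(int) for i in range(3)]
print('hsv roof',hsv[180,345],'backface',hsv[200,315],'pull',hsv[217,383],'handle',hsv[255,171],'rod',hsv[220,181],'mat',hsv[265,160],'red',hsv[214,340])
cab=(V>180)&(S<110)
print('cab',rect(cab,.13,(300,150,378,262)))
mat=(V>50)&(S>20)
print('mat',rect(mat,.003,(145,185,205,285)))
st=(H<30)&(S>60)&(V>110)
print('stick',rect(st,.021,(145,185,205,285)))
hd=st&(S>125); print('handle',rect(hd,.039,(145,225,205,285)))
```

```text
hsv roof [ 20  72 254] backface [15 89 63] pull [ 23 119 253] handle [ 16 148 224] rod [ 20  81 246] mat [ 71  36 141] red [  4 255 254]
cab (array([ 568.8, -152.6]), array([251.6, 156.9]), 2.93, [[439.0, -81.0], [447.0, -237.0], [698.0, -225.0], [690.0, -68.0]])
mat (array([505.4, 349.6]), array([ 90.7, 245.6]), 75.21, [[375.0, 337.0], [613.0, 274.0], [636.0, 362.0], [398.0, 425.0]])
stick (array([498.4, 341.5]), array([ 27.7, 182.7]), 73.62, [[407.0, 354.0], [582.0, 302.0], [590.0, 329.0], [415.0, 381.0]])
handle (array([447.1, 349.5]), array([24.8, 73.1]), 73.62, [[409.0, 348.0], [479.0, 327.0], [486.0, 351.0], [416.0, 372.0]])
```

View pics/crop1.png

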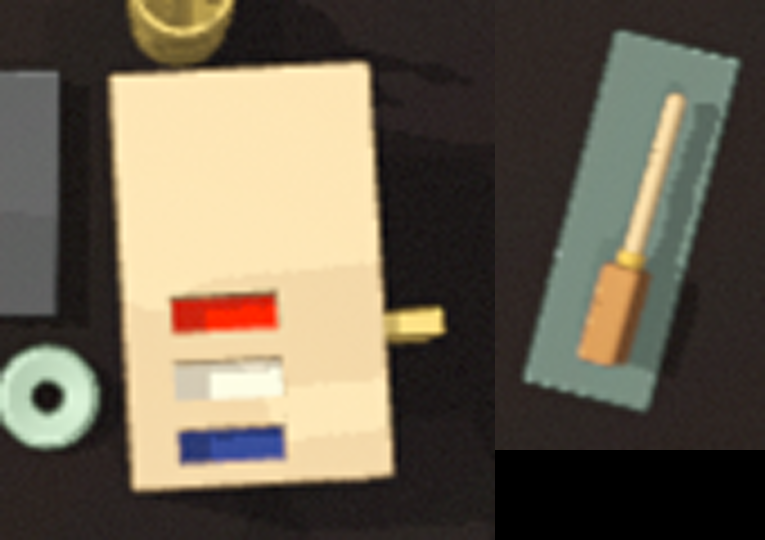

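The crop shows the red-edged block at crop (224,313), in the slot nearest mid-width, so hole0 is the right one. The pull is at (415,322) and the brown handle at (615,315). Next I'll refine the pull and stick and work out the moves.

```bash
cat >> h.py <<'E'
O=np.array([568.2,-140.1]); th=np.radians(92.93)
Rc=np.array([[np.cos(th),-np.sin(th)],[np.sin(th),np.cos(th)]])
def c2w(x,y): return O+Rc@np.array([x,y])
def w2c(P): return Rc.T@(np.asarray(P)[:2]-O)
E
python3 - <<'E'
from h import *
p=capture('top'); im=np.ascontiguousarray(p['pixels'][:,:,::-1]); hsv=cv2.cvtColor(im,cv2.COLOR_BGR2HSV); H,S,V=[hsv[...,i].astype(int) for i in range(3)]
for m,z,b,n in [((V>200)&(S>95)&(H<30)&(H>16),.114,(378,205,400,230),'pull'),((H<30)&(S<110)&(S>40)&(V>150),.024,(160,195,205,241),'rod'),((H<30)&(S>125)&(V>200),.039,(160,235,205,270),'htop')]:
    u0,v0,u1,v1=b; v,u=np.nonzero(m[v0:v1,u0:u1]); P=np.array([atz(p,(a+u0,c+v0),z)[:2] for a,c in zip(u,v)])*1000
    vx,vy,x,y=cv2.fitLine(P.astype(np.float32),cv2.DIST_HUBER,0,.01,.01).ravel(); d=np.array([vx,vy]); s=(P-[x,y])@d
    print(n,len(P),'mid',P.mean(0).round(1),'dir deg',np.degrees(np.arctan2(vy,vx)).round(2),'ends',(np.array([x,y])+s.min()*d).round(1),(np.array([x,y])+s.max()*d).round(1))
    if n=='pull': print('cab frame',np.array([w2c(q) for q in P]).min(0).round(1),np.array([w2c(q) for q in P]).max(0).round(1))
for n,q in dict(hole0=(65,22)).items(): print(n,c2w(*q))
s=get_state(); print(s['eef_pos'],np.degrees(s['eef_rot']))
p=capture('scene')
for k,z in dict(rest_center=.02,whetstone_center=.02).items(): print(k,[w2c(atz(p,r['uv'],z)*1000).round(0) for r in recognise(p,k)[:1]])
E
```

```text
pull 45 mid [ 540.4 -256.5] dir deg -86.94 ends [ 539.8 -243. ] [ 541.2 -268.6]
cab frame [-126.9   27.6] [-101.3   39.3]
rod 168 mid [533.8 328. ] dir deg -16.35 ends [482.2 343.1] [585.1 312.9]
htop 155 mid [444.6 352.6] dir deg -18.24 ends [413.2 363. ] [482.6 340.1]
hole0 [542.90622895 -76.30952151]
[ 0.22869865 -0.50021566  0.23131439] [ 1.79999084e+02 -4.59052922e-04 -6.54299974e+01]
rest_center [array([121.,  45.])]
whetstone_center [array([128., -79.])]
```

Emit:
jog_arm(steps=[[0, 0, -8.55, 0, 0, 0, 60], [0, 0, -8.55, 0, 0, 0, 60], [0, 0, -8.55, 0, 0, 0, 60], [0, 0, -8.55, 0, 0, 0, 60], [0, 0, -8.55, 0, 0, 0, 60], [0, 0, -8.55, 0, 0, 0, 60], [0, 0, -8.55, 0, 0, 0, 60], [0, 0, -8.5, 0, 0, 0, 60]], newtons=60)

```text
t: 2.85
eef_pos: [0.2287, -0.5002, 0.2313]
eef_rot: [3.142, -0.0, 0.057]
ft_force: [0.1, -0.1, 0.6]
width: 0.0602
```

Emit:
jog_arm(steps=[[0, 0, 0, 40.4, -28.8, 0, 60], [0, 0, 0, 40.4, -28.8, 0, 60], [0, 0, 0, 40.4, -28.8, 0, 60], [0, 0, 0, 40.4, -28.8, 0, 60], [0, 0, 0, 40.4, -28.8, 0, 60], [0, 0, 0, 40.4, -28.8, 0, 60], [0, 0, 0, 40.4, -28.8, 0, 60], [0, 0, 0, 41, -28.8, 0, 60]])

```text
t: 3.65
eef_pos: [0.5417, -0.2522, 0.2315]
eef_rot: [3.141, -0.0, 0.051]
ft_force: [0.0, -1.3, 1.0]
width: 0.06
```

Emit:
jog_arm(steps=[[0, 0, 0, 0, 0, 0, 60], [0, 0, 0, 0, 0, 0, 60]])

```text
t: 3.85
eef_pos: [0.5409, -0.2525, 0.2309]
eef_rot: [-3.142, 0.001, 0.054]
ft_force: [-0.1, -0.8, -0.0]
width: 0.0599
```

Emit:
jog_arm(steps=[[0, 0, 0, 0, 1, 37, 60], [0, 0, 0, 0, 1, 37, 60], [0, 0, 0, 0, 0, 37, 60], [0, 0, 0, 0, 0, 38, 60], [0, 0, 0, 0, 0, 0, 5], [0, 0, 0, 0, 0, 0, 5], [0, 0, 0, 0, 0, 0, 5], [0, 0, 0, 0, 0, 0, 5]])

```text
t: 4.65
eef_pos: [0.5414, -0.2573, 0.085]
eef_rot: [3.138, -0.003, 0.05]
ft_force: [-1.8, -1.5, 3.7]
width: 0.0129
```

Emit:
jog_arm(steps=[[0, 0, 0, 0, 0, 0, 5], [0, 0, 0, 0, 0, 0, 5], [0, 0, 0, 0, 0, 0, 5], [0, 0, 0, 0, 0, 0, 5]])

```text
t: 5.05
eef_pos: [0.5415, -0.2573, 0.085]
eef_rot: [3.138, -0.003, 0.051]
ft_force: [-1.6, -2.5, 5.8]
width: 0.013
```

Emit:
jog_arm(steps=[[0, 0, 0, 6, 0, 0, 5], [0, 0, 0, 12, 0, 0, 5], [0, 0, 0, 14, 0, 0, 5], [0, 0, 0, 14, 0, 0, 5], [0, 0, 0, 14, 0, 0, 5], [0, 0, 0, 14, 0, 0, 5], [0, 0, 0, 14, 0, 0, 5], [0, 0, 0, 4, 0, 0, 5]])

```text
t: 5.85
eef_pos: [0.6344, -0.253, 0.085]
eef_rot: [3.137, -0.004, 0.051]
ft_force: [-0.7, -5.6, 7.0]
width: 0.0134
```

Emit:
jog_arm(steps=[[0, 0, 0, 2, 0, 0, 5], [0, 0, 0, 2, 0, 0, 5], [0, 0, 0, 0, 0, 0, 5]])

```text
t: 6.15
eef_pos: [0.6367, -0.253, 0.085]
eef_rot: [3.137, -0.002, 0.051]
ft_force: [-3.7, -5.9, 6.7]
width: 0.0131
```

Emit:
jog_arm(steps=[[0, 0, 0, 2, 0, 0, 5], [0, 0, 0, 2, 0, 0, 5], [0, 0, 0, 0, 0, 0, 5]])

```text
t: 6.45
eef_pos: [0.6367, -0.2529, 0.0849]
eef_rot: [3.139, 0.006, 0.05]
ft_force: [-17.1, -5.1, 13.6]
width: 0.0131
```

Emit:
jog_arm(steps=[[0, 0, 0, 2, 0, 0, 5], [0, 0, 0, 2, 0, 0, 5], [0, 0, 0, 0, 0, 0, 5]])

```text
t: 6.75
eef_pos: [0.6368, -0.2529, 0.0849]
eef_rot: [3.14, 0.013, 0.05]
ft_force: [-32.4, -5.9, 20.2]
width: 0.013
```

At the stop. Release and go up.

Emit:
jog_arm(steps=[[0, 0, 0, -4, 0, 0, 5], [0, 0, 0, -4, 0, 0, 5], [0, 0, 0, 0, 0, 0, 50], [0, 0, 0, 0, 0, 0, 50], [0, 0, 0, 0, 0, 0, 50], [0, 0, 0, 0, 0, -40, 50], [0, 0, 0, 0, 0, -50, 60], [0, 0, 0, 0, 0, -50, 60]])

```text
t: 7.55
eef_pos: [0.636, -0.2498, 0.2227]
eef_rot: [-3.14, 0.002, 0.052]
ft_force: [1.6, -0.5, -0.2]
width: 0.06
```

Run:
```python
from h import *
p=capture('top'); save(p,'top1.png'); im=np.ascontiguousarray(p['pixels'][:,:,::-1])
cv2.imwrite('pics/crop2.png',cv2.resize(im[145:265,290:430],None,fx=4.5,fy=4.5,interpolation=cv2.INTER_CUBIC))
s=get_state(); print(s['eef_pos'],np.degrees(s['eef_rot']),s['joints'],s['ft_force'])
```

```text
[ 0.6396145  -0.25182646  0.23409128] [179.57884557  -0.66311668   2.98372525] [-5.37137153e-01  4.99201256e-01  1.17209375e+00  3.22277075e-04
  1.45659098e+00 -5.89204977e-01] [ 1.97131862 -1.50589211  7.4962026 ]
```

View pics/crop2.png

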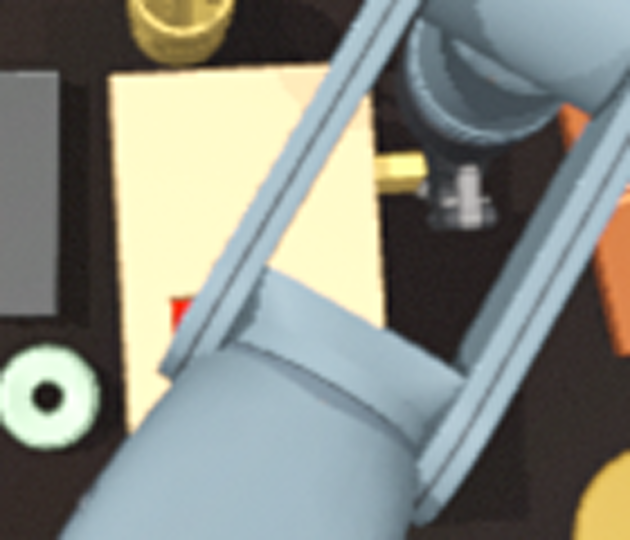

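Emit:
jog_arm(steps=[[0, 0, 0, -12.7, -47.4, -3, 60], [0, 0, 0, -12.7, -47.4, -3, 60], [0, 0, 0, -12.7, -47.4, -3, 60], [0, 0, 0, -12.7, -47.4, -3, 60], [0, 0, 0, -12.7, -47.4, 0, 60], [0, 0, 0, -12.7, -47.4, 0, 60], [0, 0, 0, -12.7, -47.4, 0, 60], [0, 0, 0, -12.7, -47.4, 0, 60]])

```text
t: 8.4
eef_pos: [0.5145, 0.125, 0.2341]
eef_rot: [-3.141, 0.0, 0.051]
ft_force: [1.5, 1.1, -0.1]
width: 0.0601
```

Emit:
jog_arm(steps=[[0, 0, 0, -12.7, -47.4, 0, 60], [0, 0, 0, -12.7, -47.4, 0, 60], [0, 0, 0, -12.7, -47.4, 0, 60], [0, 0, 0, -12.7, -47.4, 0, 60], [0, 0, 0, -12.7, -47.4, 0, 60], [0, 0, -8, 0, 0, 0, 60], [0, 0, -8, 0, 0, 0, 60], [0, 0, -8, 0, 0, 0, 60]])

```text
t: 9.2
eef_pos: [0.4391, 0.3574, 0.2337]
eef_rot: [-3.141, 0.001, 0.478]
ft_force: [0.1, 0.3, 0.4]
width: 0.0598
```

Emit:
jog_arm(steps=[[0, 0, -8, 0, 0, 0, 60], [0, 0, -8, 0, 0, 0, 60], [0, 0, -8, 0, 0, 0, 60], [0, 0, -8, 0, 0, 0, 60], [0, 0, -8, 0, 0, 0, 60], [0, 0, -6.6, 0, 0, 0, 60], [0, 0, 0, 0, 0, 0, 60]])

```text
t: 9.9
eef_pos: [0.4396, 0.3566, 0.2339]
eef_rot: [-3.141, 0.0, 1.285]
ft_force: [-0.8, 0.5, -0.1]
width: 0.0598
```

Run:
```python
from h import *
s=get_state(); print(s['t'],s['eef_pos'],np.degrees(s['eef_rot']),s['joints'])
p=capture('top'); save(p,'top2.png')
im=np.ascontiguousarray(p['pixels'][:,:,::-1]); hsv=cv2.cvtColor(im,cv2.COLOR_BGR2HSV); H,S,V=[hsv[...,i].astype(int) for i in range(3)]
u0,v0,u1,v1=370,165,400,235;m=((V>200)&(S>95)&(H<30)&(H>16)); v,u=np.nonzero(m[v0:v1,u0:u1])
P=np.array([w2c(atz(p,(a+u0,c+v0),.114)[:2]*1000) for a,c in zip(u,v)]);print(len(P),np.percentile(P,[2,50,98],axis=0).round(1))
```

```text
9.9 [0.43961543 0.35664885 0.23388161] [-1.79962390e+02  1.22561372e-02  7.36200474e+01] [ 4.84384666e-01  2.86163756e-01  1.49123347e+00  3.10104149e-04
  1.36481551e+00 -8.00591005e-01]
55 [[-127.8  -69.1]
 [-111.   -63.6]
 [ -94.   -58. ]]
```

Emit:
jog_arm(steps=[[0, 0, 0, -1, 3.4, 45, 60], [0, 0, 0, 0, 0, 45, 60], [0, 0, 0, 0, 0, 45, 60], [0, 0, 0, 0, 0, 45, 60], [0, 0, 0, 0, 0, 25, 60], [0, 0, 0, 0, 0, 19, 60], [0, 0, 0, 0, 0, 0, 60]], newtons=90)

```text
t: 10.65
eef_pos: [0.4407, 0.3533, 0.0073]
eef_rot: [-3.137, 0.004, 1.281]
ft_force: [0.2, -1.0, 0.6]
width: 0.0599
```

Emit:
jog_arm(steps=[[0, 0, 0, 0, 0, 0, 10], [0, 0, 0, 0, 0, 0, 10], [0, 0, 0, 0, 0, 0, 10], [0, 0, 0, 0, 0, 0, 10], [0, 0, 0, 0, 0, 0, 10], [0, 0, 0, 0, 0, 0, 10]])

```text
t: 11.25
eef_pos: [0.4441, 0.355, 0.0121]
eef_rot: [3.139, -0.002, 1.283]
ft_force: [-1.1, -0.6, 6.5]
width: 0.0226
```

Emit:
jog_arm(steps=[[0, 0, 0, 0, 0, -20, 10], [0, 0, 0, 0, 0, -40, 10], [0, 0, 0, 0, 0, -50, 10], [0, 0, 8, 0, 0, 0, 10], [0, 0, 8, 0, 0, 0, 10], [0, 0, 8, 0, 0, 0, 10], [0, 0, 8, 0, 0, 0, 10], [0, 0, 8, 0, 0, 0, 10]])

```text
t: 12.05
eef_pos: [0.4428, 0.3542, 0.1208]
eef_rot: [3.142, -0.0, 0.579]
ft_force: [-0.4, 0.1, -1.9]
width: 0.0227
```

Emit:
jog_arm(steps=[[0, 0, 8, 0, 0, 0, 10], [0, 0, 8, 0, 0, 0, 10], [0, 0, 8, 0, 0, 0, 10], [0, 0, 6.6, 0, 0, 0, 10], [0, 0, 0, 12.8, 30, 0, 10], [0, 0, 0, 12.8, 41, 0, 10], [0, 0, 0, 12.8, 41, 0, 10], [0, 0, 0, 12.8, 41, 0, 10]])

```text
t: 12.85
eef_pos: [0.5021, 0.2028, 0.1207]
eef_rot: [-3.141, -0.001, 0.051]
ft_force: [0.3, -0.1, -1.1]
width: 0.0227
```

Emit:
jog_arm(steps=[[0, 0, 0, 12.8, 41, 0, 10], [0, 0, 0, 12.8, 30, 0, 10], [0, 0, 0, 0, 0, 0, 10], [0, 0, 0, 0, 0, 0, 10]])

```text
t: 13.25
eef_pos: [0.5311, 0.1339, 0.1205]
eef_rot: [-3.141, 0.0, 0.049]
ft_force: [-0.7, -0.0, -0.9]
width: 0.0224
```

Run:
```python
from h import *
s=get_state(); print(s['t'],s['eef_pos'],np.degrees(s['eef_rot']),s['ft_force'],w2c(s['eef_pos']*1000))
q=capture('top'); p=capture('scene'); save(p,'sc1.png'); im=lambda p:np.ascontiguousarray(p['pixels'][:,:,::-1])
a=cv2.resize(im(q)[165:265,230:350],None,fx=3.3,fy=3.3,interpolation=cv2.INTER_CUBIC)
b=cv2.resize(im(p)[190:310,260:380],None,fx=3.3,fy=3.3,interpolation=cv2.INTER_CUBIC)
c=np.zeros((400,800,3),np.uint8);c[:a.shape[0],:a.shape[1]]=a;c[:b.shape[0],400:400+b.shape[1]]=b
cv2.imwrite('pics/crop3.png',c)
# expected hole + tip
for n,P in dict(hole0=(*c2w(65,22),64),tip=(s['eef_pos']*1000+np.array([*(Rc@[-150,0]),9]))).items():
    for m,k,o,g in (('top',q,(230,165),0),('sc',p,(260,190),400)):
        uv=proj(k,np.array(P)/1000)[0]; print(n,m,uv.round(1),'crop',((uv-o)*3.3+[g,0]).round())
```

```text
13.25 [0.53107824 0.13389592 0.12047646] [-1.79973433e+02  4.53906028e-03  2.77981409e+00] [-0.74586478 -0.04598127 -0.92147867] [275.53524488  23.06769352]
hole0 top [317.4 217.5] crop [288. 173.]
hole0 sc [303.  255.6] crop [542. 216.]
tip top [295.2 217.1] crop [215. 172.]
tip sc [316.3 252.3] crop [586. 206.]
```

View pics/crop3.png

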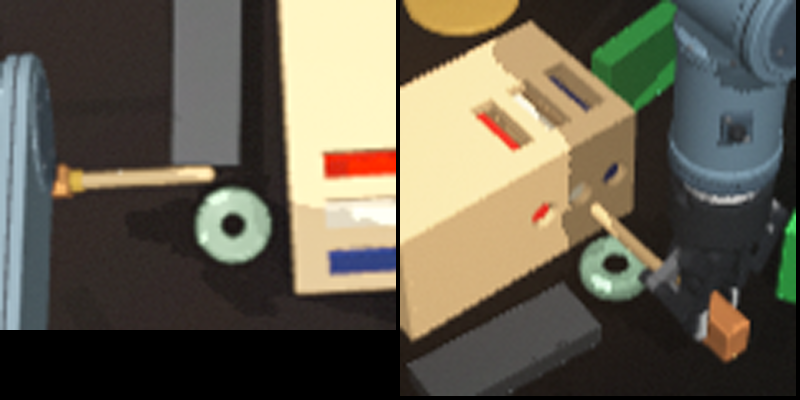

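Emit:
jog_arm(steps=[[0, 0, -0.15, 1, 0, 25, 10], [0, 0, 0, 0, 0, 25, 10], [0, 0, 0, 0, 15, 15.5, 10], [0, 0, 0, 0, 20, 0, 10], [0, 0, 0, 0, 10, 0, 10], [0, 0, 0, 0, 0, 0, 10], [0, 0, 0, 0, 0, 0, 10]])

```text
t: 14.05
eef_pos: [0.5347, 0.0904, 0.0554]
eef_rot: [-3.141, -0.001, 0.054]
ft_force: [0.8, 0.6, -1.5]
width: 0.0225
```

Run:
```python
from h import *
s=get_state(); print(s['t'],s['eef_pos'],np.degrees(s['eef_rot']),s['ft_force'],w2c(s['eef_pos']*1000))
q=capture('top'); p=capture('scene'); im=lambda p:np.ascontiguousarray(p['pixels'][:,:,::-1])
a=cv2.resize(im(q)[190:240,260:330],None,fx=5.7,fy=5.7,interpolation=cv2.INTER_CUBIC)
b=cv2.resize(im(p)[220:290,285:355],None,fx=5.7,fy=5.7,interpolation=cv2.INTER_CUBIC)
c=np.zeros((400,800,3),np.uint8);c[:a.shape[0],:a.shape[1]]=a;c[:b.shape[0],400:400+b.shape[1]]=b
T=s['eef_pos']*1000
for n,P in dict(hole0=(*c2w(65,22),64),tip=(T+np.array([*(Rc@[-150,0]),9])),rod=(T+np.array([*(Rc@[-100,0]),9]))).items():
    for m,k,o,g in (('top',q,(260,190),0),('sc',p,(285,220),400)):
        uv=proj(k,np.array(P)/1000)[0]; w=(uv-o+.5)*5.7+[g,0]; print(n,m,w.round()); cv2.drawMarker(c,tuple(int(x) for x in w),(255,0,255),0,9,1)
cv2.imwrite('pics/crop4.png',c)
```

```text
14.05 [0.53471712 0.09038331 0.05539832] [-1.79978434e+02 -6.05483819e-02  3.07083586e+00] [ 0.82501512  0.55344615 -1.46797878] [231.89351468  21.65776071]
hole0 top [330. 160.]
hole0 sc [506. 206.]
tip top [296. 161.]
tip sc [525. 225.]
rod top [197. 167.]
rod sc [587. 283.]
```

View pics/crop4.png

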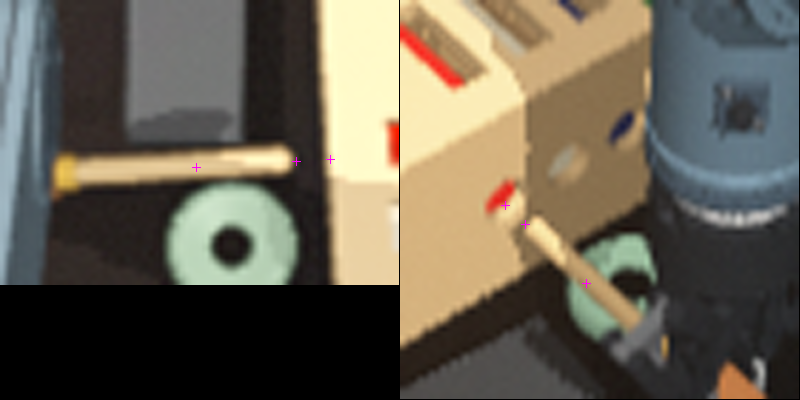

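Emit:
jog_arm(steps=[[0, 0, 0, 0, 8, 0, 10], [0, 0, 0, 0, 8, 0, 10], [0, 0, 0, 0, 6, 0, 10], [0, 0, 0, 0, 4, 0, 10], [0, 0, 0, 0, 0, 0, 10]])

```text
t: 14.65
eef_pos: [0.536, 0.0628, 0.0548]
eef_rot: [3.142, -0.0, 0.052]
ft_force: [0.4, 0.7, -0.8]
width: 0.0227
```

Emit:
jog_arm(steps=[[0, 0, 0, 0, 4, 0, 10], [0, 0, 0, 0, 4, 0, 10], [0, 0, 0, 0, 4, 0, 10], [0, 0, 0, 0, 3, 0, 10]])

```text
t: 15.05
eef_pos: [0.5362, 0.0508, 0.0548]
eef_rot: [-3.138, 0.001, 0.053]
ft_force: [-1.4, 10.3, -0.1]
width: 0.0226
```

Emit:
jog_arm(steps=[[0, 0, 0, 0, 4, 0, 10], [0, 0, 0, 0, 6, 0, 10], [0, 0, 0, 0, 6, 0, 10], [0, 0, 0, 0, 6, 0, 10], [0, 0, 0, 0, 6, 0, 10], [0, 0, 0, 0, 6, 0, 10], [0, 0, 0, 0, 6, 0, 10], [0, 0, 0, 0, 4, 0, 10]])

```text
t: 15.85
eef_pos: [0.5384, 0.0069, 0.0547]
eef_rot: [-3.138, 0.001, 0.053]
ft_force: [-0.4, 9.6, 0.9]
width: 0.0224
```

```bash
cat > look.py <<'E'
from h import *
s=get_state(); print(s['t'],s['eef_pos'],np.degrees(s['eef_rot']),s['ft_force'],w2c(s['eef_pos']*1000).round(1))
q=capture('top'); im=np.ascontiguousarray(q['pixels'][:,:,::-1])
h=cv2.cvtColor(im,cv2.COLOR_BGR2HSV); m=((h[...,0]<8)|(h[...,0]>174))&(h[...,1]>190)&(h[...,2]>60); 
v,u=np.nonzero(m[190:240,325:420])
P=np.array([w2c(atz(q,(a+325,b+190),.102)*1000) for a,b in zip(u,v)]); 
P=P[(P[:,1]>5)&(P[:,1]<40)]; print('red min/max cab',P.min(0).round(1),P.max(0).round(1),len(P),'roof part max x<-90:',len(P[P[:,0]<-90]))
E
python3 look.py
```

```text
15.85 [0.53836686 0.00692332 0.05469327] [-1.79786187e+02  5.30375010e-02  3.05132554e+00] [-0.37804735  9.58488411  0.89947333] [148.4  22.3]
red min/max cab [-117.6    8.6] [ 2.  33.9] 134 roof part max x<-90: 63
```

Emit:
jog_arm(steps=[[0, 0, 0, 0, 4, 0, 10], [0, 0, 0, 0, 4, 0, 10], [0, 0, 0, 0, 3, 0, 10], [0, 0, 0, 0, 0, 0, 10], [0, 0, 0, 0, 0, 0, 10]])

```text
t: 16.4
eef_pos: [0.539, -0.0045, 0.0547]
eef_rot: [-3.139, 0.001, 0.053]
ft_force: [-0.3, 6.7, 0.4]
width: 0.0226
```

```bash
python3 look.py
python3 - <<'E'
from h import *
q=capture('top'); im=np.ascontiguousarray(q['pixels'][:,:,::-1])
cv2.imwrite('pics/crop5.png',cv2.resize(im[165:265,270:410],None,fx=5.5,fy=5.5,interpolation=cv2.INTER_CUBIC))
E
```

```text
16.4 [ 0.5390241  -0.00448185  0.05469225] [-1.79843141e+02  5.14792965e-02  3.06206058e+00] [-0.29628128  6.67956764  0.43081018] [136.9  22.2]
red min/max cab [-128.5    8.6] [-9.1 36.6] 146 roof part max x<-90: 101
```

View pics/crop5.png

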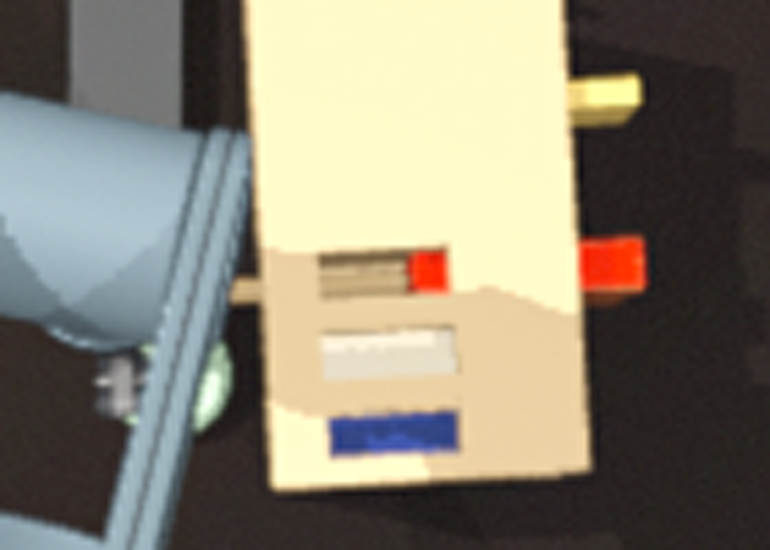

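The red block's front now stands about 38 to 40 mm beyond the front edge (crop (612,265)). The white (390,352) and blue (395,432) blocks haven't moved, and the door is open with its pull at (605,98). Drawing the stick out.

Emit:
jog_arm(steps=[[0, 0, 0, 0, -4, 0, 10], [0, 0, 0, 0, -10, 0, 10], [0, 0, 0, 0, -16, 0, 10], [0, 0, 0, 0, -20, 0, 10], [0, 0, 0, 0, -20, 0, 10], [0, 0, 0, 0, -20, 0, 10], [0, 0, 0, 0, -20, 0, 10], [0, 0, 0, 0, -10, 0, 10]])

```text
t: 17.3
eef_pos: [0.5326, 0.116, 0.0548]
eef_rot: [-3.141, 0.0, 0.055]
ft_force: [0.2, 0.5, -0.2]
width: 0.0227
```

Emit:
jog_arm(steps=[[0, 0, 0, 0, -5, -20, 10], [0, 0, 0, 0, 0, -45, 10], [0, 0, 0, -12, -35, 0, 10], [0, 0, 0, -12.7, -41, 0, 10], [0, 0, 0, -12.7, -41, 0, 10], [0, 0, 0, -12.7, -41, 0, 10], [0, 0, 0, -12.7, -41, 0, 10], [0, 0, 0, 0, 0, 0, 10]])

```text
t: 18.1
eef_pos: [0.4569, 0.3185, 0.1199]
eef_rot: [-3.14, 0.0, 0.059]
ft_force: [1.2, -0.2, -2.0]
width: 0.0224
```

```bash
python3 look.py
```

```text
18.1 [0.45691991 0.31853817 0.11985924] [-1.79899133e+02  2.70630383e-02  3.36914564e+00] [ 1.1736991  -0.22669463 -2.00440988] [463.7  87.7]
red min/max cab [-128.9    8.6] [-8.6 34.2] 152 roof part max x<-90: 104
```

Emit:
jog_arm(steps=[[0, 0, 0, -11, -37, 0, 10], [0, 0, -8, 0, 0, 0, 10], [0, 0, -8, 0, 0, 0, 10], [0, 0, -8, 0, 0, 0, 10], [0, 0, -8, 0, 0, 0, 10], [0, 0, -8, 0, 0, 0, 10], [0, 0, -8, 0, 0, 0, 10], [0, 0, -8, 0, 0, 0, 10]])

```text
t: 18.95
eef_pos: [0.4472, 0.349, 0.1197]
eef_rot: [3.141, 0.001, 1.035]
ft_force: [0.2, 0.6, -0.6]
width: 0.0224
```

Emit:
jog_arm(steps=[[0, 0, -8, 0, 0, 0, 10], [0, 0, -6.4, 0, 0, 0, 10], [0, 0, 0, 0, 0, 40, 10], [0, 0, 0, 0, 0, 40, 10], [0, 0, 0, 0, 0, 15, 10], [0, 0, 0, 0, 0, 0, 10], [0, 0, 0, 0, 0, 0, 10]])

```text
t: 19.65
eef_pos: [0.4474, 0.3496, 0.0251]
eef_rot: [3.141, 0.0, 1.281]
ft_force: [0.3, 0.3, -0.6]
width: 0.0228
```

Emit:
jog_arm(steps=[[0, 0, 0, 4.2, -4.8, 0, 10], [0, 0, 0, 0, 0, 6, 10], [0, 0, 0, 0, 0, 4, 10], [0, 0, 0, 0, 0, 2, 10], [0, 0, 0, 0, 0, 0.5, 10], [0, 0, 0, 0, 0, 0, 10]])

```text
t: 20.25
eef_pos: [0.4431, 0.3556, 0.0123]
eef_rot: [-3.142, 0.0, 1.282]
ft_force: [-0.7, 0.5, -0.5]
width: 0.0227
```

Emit:
jog_arm(steps=[[0, 0, 0, 0, 0, 0.5, 10], [0, 0, 0, 0, 0, 0, 32], [0, 0, 0, 0, 0, 0, 60], [0, 0, 0, 0, 0, 0, 60], [0, 0, 0, 0, 0, 0, 60], [0, 0, 0, 0, 0, -20, 60], [0, 0, 0, 0, 0, -40, 60], [0, 0, 0, 0, 0, -50, 60]])

```text
t: 21.05
eef_pos: [0.4417, 0.3548, 0.121]
eef_rot: [-3.138, 0.004, 1.282]
ft_force: [0.6, 0.4, 0.1]
width: 0.0601
```

Emit:
jog_arm(steps=[[0, 0, 0, 0, -30, -40, 60], [0, 0, 0, 0, -45, -20, 60], [0, 0, 0, 0, -45, 0, 60], [0, 0, 0, 0, 0, 0, 60], [0, 0, 0, 0, 0, 0, 60]])

```text
t: 21.55
eef_pos: [0.3275, 0.3901, 0.1822]
eef_rot: [3.141, -0.001, 1.285]
ft_force: [0.1, 0.8, -0.8]
width: 0.0599
```

```bash
python3 look.py
python3 - <<'E'
from h import *
save(capture('top'),'topE.png'); p=capture('scene'); save(p,'sceneE.png')
im=np.ascontiguousarray(p['pixels'][:,:,::-1]); cv2.imwrite('pics/cropE.png',cv2.resize(im[160:400,200:480],None,fx=2.5,fy=2.5,interpolation=cv2.INTER_CUBIC))
E
```

```text
21.55 [0.32748142 0.39011305 0.18217794] [ 1.79949733e+02 -3.13934964e-02  7.36009212e+01] [ 0.14311313  0.75673485 -0.79906549] [541.8 213.3]
red min/max cab [-128.9    8.6] [-8.6 34. ] 154 roof part max x<-90: 106
```

View pics/topE.png

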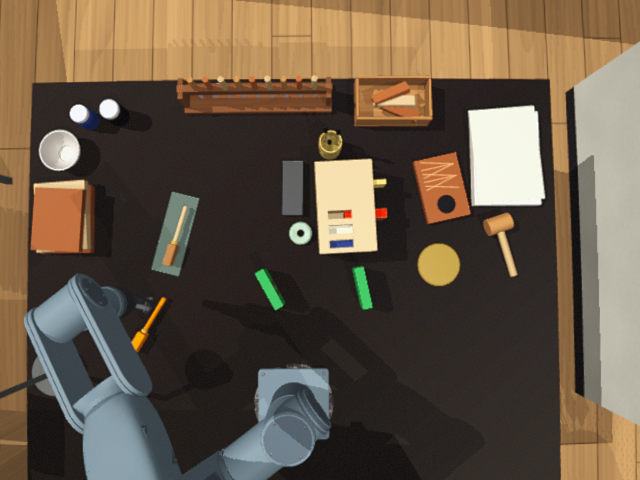

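View pics/cropE.png

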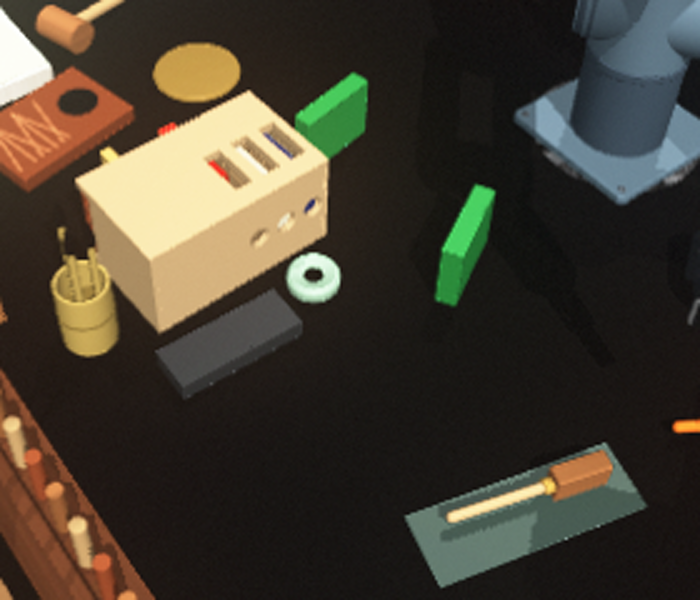

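The pictures show the stick flat on the mat with its handle at top (172,250). The red block stands out at (381,213), the door is open with its pull at (380,183), and everything else is where it was. The gripper is touching nothing.

```bash
python3 -c "
from bench import job_done; print(job_done())"
```

```text
the job is handed in; nothing more can be done
None
```

The job is done and handed in; the arm was finished after about 22 s of the 64 s allowed.

- **Door:** I gripped the pull and slid the door about 97 mm until it met its stop. The arm pressed against the stop with about 32 N sideways (about 38 N in all at the wrist), close to the 40 N limit. In the top camera, the pull moved by the same 97 mm.
- **Red block:** It was in the slot nearest the middle of the cabinet, so I pushed through `hole0`, with 7 to 10 N showing at the wrist. In the top camera, its front stands 39 mm beyond the front edge. The stick's travel gives 36 to 39 mm. It did not move when I drew the stick out.
- **Stick:** It is back flat, with its handle on the mat in nearly its original place.
- **Everything else:** In the last pictures, the white and blue blocks and the other things on the table look unmoved. The gripper was clear of everything.

No check failed. The only disagreement was about 3 mm between the cameras on how far along the stick I had gripped it, well inside the 30 to 50 mm allowed.

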